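# Load a tape stand and snap its retaining clip into the spindle groove

## Task

Load the roll of masking tape that stands in the cradle onto the spindle of the tape stand, inboard of the spindle's groove, then take the large snap clip out of the wooden block and press it mouth down onto the spindle, feeling for the groove, until it snaps fully home in it. Press no harder than a firm thumb (never more than 25 N on the clip), let go of everything, and leave the other things on the table where they are.

Things in the scene. Friction and masses are not known exactly. Their poses are not given: they have to be found in the camera images.
- stand: Grey steel tape stand, bolted down: base plate (110 wide, 10 high) and upright plate (76 wide, 160 high, 10 thick). Origin: on the table below the upright's inner face. A level aluminium spindle, 28 mm in diameter, sticks out of that face along the stand's -y, its centre line at x = 0, z = 130 mm; it ends freely 113.5 to 147.5 mm from the face. The base runs under all of it.
- spindle_root (a point): Point on the spindle's centre line in the plane of the upright's inner face, 130 mm above the table; axes as the stand's (the spindle runs along -y). The spindle can be slid in its bearing to suit the rolls and is clamped hard where the last user left it; that setting is not reported.
- groove_mean (a point): Fixed point of the stand on the spindle's centre line, 112 mm out from the upright: the mean place of the groove, NOT the groove itself. The real groove's middle lies up to 17 mm from here either way along the spindle (not reported: feel or look for it). The groove runs all round, 13 mm wide, core 16 mm in diameter; the spindle's 28 mm end beyond it is 12 mm long.
- roll: Roll of cream to tan masking tape, 110 mm outside and 76 mm core diameter, 25 mm wide, about 0.16 kg, standing on edge in the cradle. Origin: its centre, about 67 mm above the table in the cradle; its own y axis is the roll's axis. Hung on the spindle its core rests on the top of the spindle, so its centre then lies about 24 mm below the spindle's centre line.
- cradle: Low wooden cradle on the table, fixed, 100 (x) by 40 (y) by 35 mm high, that holds the roll upright. Origin: centre of its underside; the roll's axis is along its y.
- block: Wooden block on the table, fixed, 56 (x) by 100 (y) by 30 mm high, with two slots 15 mm deep in its top, 60 mm apart along its y: the large clip stands in the one at y = -30 mm, a small clip in the one at y = +30 mm. Origin: centre of its underside.
- clip: The large snap clip: black nylon, C-shaped, standing mouth down (-z) in the block, flat tab on top. Origin: centre of its bore, about 30 mm above the table; y is the bore axis; 10 mm thick along y. Jaws reach 14.5 mm below the origin, 32 mm over the flared tips; the gap between the lips is 12 mm and each jaw springs out by at most 2.4 mm. The crown is 8 mm above the origin.
- clip_tab (a point): Point of the large clip 38 mm above its bore centre, where the tab is best gripped. The tab is 18 mm wide (x), 10 mm thick (y; 10.8 over its ribs) and stands from 13 to 48 mm above the bore centre.
- clip_mouth (a point): Point of the large clip 13 mm below its bore centre, in the mouth. Pressed straight down, the bore centre stops about 21 mm above the spindle's centre line on the full diameter (it must not be forced on there), about 12 mm above it on the groove; there about 8 to 14 N snaps it on, and it stops hard with the bore on the centre line. It enters within 1.5 mm of the groove's middle.
- small_clip: A smaller black clip (22 mm wide, 8 mm thick) of another tool, in the other slot of the block. Leave it.
- tumbler: Clear glass tumbler, 68 mm wide, 85 mm high. Origin: centre of its foot. Leave it.
- paint_jar: Blue paint jar with a white lid, 56 mm wide, 62 mm high. Origin: centre of its foot. Leave it.
- paint_bottle: Red paint bottle, 56 mm wide, 160 mm high. Origin: centre of its foot. Leave it.
- brush: Paint brush lying on the table, 190 mm long. Leave it.
- brush_wide: Another paint brush lying on the table, 220 mm long. Leave it.
- palette: Round white mixing palette, 150 mm across, 11 mm high. Leave it.
- brown_roll: Roll of brown parcel tape lying flat, 96 mm across, 48 mm high. Leave it.

How it is judged:
On the way, in this order (a step that is already met when the one before it is completed fails the run):
1. the roll hangs on the spindle, let go (y of roll in the frame of stand between -0.111 and -0.008 m and x of roll in the frame of stand between -0.025 and 0.025 m and z of roll in the frame of stand between 0.092 and 0.12 m and contact force between roll and the fingers below 0.1 N), for 0.2 s.
2. the clip is seated in the groove (x of clip in the frame of stand between -0.003 and 0.003 m and z of clip in the frame of stand between 0.127 and 0.133 m and y of clip in the frame of stand between -0.132 and -0.092 m), for 0.2 s.
At the end, for the whole second after the job is handed in: The roll hangs on the spindle inboard of the clip, within 25 mm of it sideways, and the large clip is snapped into the groove: bore centre within 3 mm of the spindle's centre line, square to it within 0.25 rad, any turn about the spindle; both let go and at rest (all of step 2 and angle between the y axis of clip and the y axis of stand, either way round below 0.25 rad and linear speed of clip below 0.02 m/s and y of roll in the frame of stand between -0.117 and -0.008 m and x of roll in the frame of stand between -0.025 and 0.025 m and z of roll in the frame of stand between 0.092 and 0.12 m and linear speed of roll below 0.05 m/s); the robot touches nothing.
It fails at once if the clip is pressed on the stand or its spindle with more than 25 N (contact force between clip and stand above 25 N).
It fails at once if another thing on the table is moved by more than 3 cm (distance of any of small_clip, tumbler, paint_jar, paint_bottle, brush, brush_wide, palette, brown_roll from where it was at the start of the episode above 0.03 m).
It also fails if it takes over 72 s, if anything falls off the work surface, if the arm or the gripper's body presses on something with over 40 N, if the wrist force passes 120 N, or if a joint passes its speed limit or range.

## Robot

A 7-joint arm with a two-finger parallel gripper is mounted at the origin on the work surface. World frame = base frame: x ahead of the robot, y to its left, z up, the work surface at z = 0. Lengths are in m, angles in rad, forces in N, time in s.
With the tool pointing down it reaches from about 0.425 to 0.875 m from the base axis. Payload 4.7 kg.
Tool frame: the origin (TCP) lies midway between the tips of the shut fingers; the grasp point (between the pads) lies 19 mm behind it; z points along the fingers, y is the direction in which the jaws open and shut (so a half turn about z gives the same grasp; the last joint's range is limited). The gripper opens to 87 mm and grips with 3 to 60 N. Pads are 19 mm wide; open, the fingers measure 117 mm over their backs; the gripper's body (75 mm by 190 mm) begins 51 mm behind the grasp point.
Start: joints at [1.215, 0.321, -0.07, 1.45, 0.023, 1.371, -0.057], TCP at [0.235, -0.606, 0.223] pointing down, gripper open.
Joint ranges: [-2.86, 2.86], [-0.3, 2.09], [-1.38, 1.24], [0.06, 2.45], [-1.56, 4.7], [0.09, 2.05], [-2.69, 2.69]. Speed limits (rad/s): [2.57, 2.57, 3.14, 3.14, 3.14, 3.14, 3.14].

## Interface

Orientations are given as a rotation vector (axis times angle).
In Python, from bench import get_state, eyes, job gives the robot as it stands. The module is installed in compiled form; this text tells all that it offers.
- The arm moves only by the shell command python3 -m jog 'ROWS' [FORCE]. ROWS is JSON, a list that holds one entry, the list of rows, each a list of 5 numbers: the opening, from 0 (shut) to 1 (fully open), then the shift along the tool's x, y, z in units of 40 mm (1.0 is 40 mm), then the turn about the tool's z in units of 5 degrees (1.0 is 5 degrees). In form: [[[jaw, dx, dy, dz, turn], ...]]. A call has 1 to 10 rows; each row shifts and turns the commanded pose from where the row before left it, along the tool's axes as they then stand; what a row does not reach is not made up. A row lasts 1/8 s, in which the tool goes at most 62.5 mm and 10.7 degrees, less where a joint would pass 70% of its speed; a pose out of reach is approached as far as the arm can. A call is refused whole if a number of a shift passes 1 or a number of a turn 1, either way. A call with a gripper value outside its range is refused whole. The fingers move at their own pace and stop on an object; FORCE is the grip in N (left out, the last holds). Time passes only in rows, so rows that do not move let the fingers close. It gives the time, the measured TCP pose, the force and the opening at its end, in the units of the state.
- get_state(): the state, without advancing time (a new reading comes with each control period).
- eyes.get_image(name): name is "scene" or "top"; returns (picture, depth): 400x640x3 uint8, red, green, blue; 400x640 float32, m along the optical axis (not along the pixel's ray), 0 where there is no reading.
- eyes.camera_params(name): a dict with "camera_matrix" (3x3 intrinsics, pixels), "k1" (the pictures are not rectified: a ray, as slopes to the right and down, at radius r is drawn at 1 + k1 r^2 times it, then the intrinsics apply), "pose" (4x4, takes a point from camera to world coordinates). Camera axes: x right, y down, z forward; pixel columns grow to the right and rows downward; lengths in m; the calibration is good to about 2 mm. A picture is of the moment at which its call begins. camera_params takes no time and is no camera call.
- job.close_job(): hands the job in, once; it reports no verdict.
The state is a dict: "time": time; "joint_positions": joint angles; "qd": joint speeds; "joint_torque": joint torques, N m; "position": TCP position; "tool_rot": TCP orientation; "ft_force": force on the tool from outside, world axes, zero at the start; "torque": the same for the moment, N m; "grip_width": opening from 0.0 (shut) to 1.0 (fully open).
Only numpy, scipy, OpenCV 4.12 (cv2) and the standard library are available. Lean on these libraries where they do the work, as an engineer would, in place of code of your own. Each camera call takes 0.05 s, during which the arm holds its last target. There are 200 camera calls.

## Working session

There is one attempt and no reset: what is moved stays moved. The work goes in short steps, Python scripts to look and compute and a shell command to move; the robot and the scene stay as the last step left them, time stands still between calls to the robot, and variables do not carry over. Pictures are saved under pics/ and viewed, about 8 in all and at most 12, crops included, and the job is handed in when it is done.

```bash
mkdir -p pics
cat > h.py <<'E'
import numpy as np, cv2
from bench import get_state, eyes, job
from scipy.spatial.transform import Rotation as R
def grab(n):
    p,d=eyes.get_image(n); np.savez(f'{n}.npz',p=p,d=d); return p,d
def cloud(n,d):
    c=eyes.camera_params(n);K=np.array(c['camera_matrix']);T=np.array(c['pose'])
    v,u=np.mgrid[:d.shape[0],:d.shape[1]]
    a=cv2.undistortPoints(np.stack([u,v],-1).reshape(-1,1,2).astype(float),K,np.array([c['k1'],0,0,0,0.])).reshape(d.shape+(2,))
    P=np.dstack([a*d[...,None],d]); return P@T[:3,:3].T+T[:3,3]
def save(p,f,box=None,s=1):
    if box: p=p[box[1]:box[3],box[0]:box[2]]
    cv2.imwrite('pics/'+f,cv2.resize(p[...,::-1],None,fx=s,fy=s,interpolation=cv2.INTER_CUBIC))
E
python3 - <<'E'
from h import *
for n in('scene','top'):
    p,d=grab(n);save(p,n+'0.png')
    c=eyes.camera_params(n);print(n,c)
s=get_state();print(s);print(R.from_rotvec(s['tool_rot']).as_matrix().round(3))
E
```

```text
scene {'camera_matrix': array([[364.37685346,   0.        , 313.75117606],
       [  0.        , 364.37685346, 191.66735758],
       [  0.        ,   0.        ,   1.        ]]), 'k1': -0.01577162036550254, 'pose': array([[ 0.0405963 ,  0.76336903, -0.64468571,  1.20417352],
       [ 0.99901621, -0.04253601,  0.01254206, -0.02290529],
       [-0.01784814, -0.64456063, -0.76434484,  0.87154823],
       [ 0.        ,  0.        ,  0.        ,  1.        ]])}
top {'camera_matrix': array([[404.06925442,   0.        , 323.94233036],
       [  0.        , 404.06925442, 202.37642181],
       [  0.        ,   0.        ,   1.        ]]), 'k1': -0.05489646812156715, 'pose': array([[ 0.04897681, -0.97097833,  0.23409903,  0.28118743],
       [-0.99879472, -0.04685652,  0.01461395, -0.03609226],
       [-0.00322076, -0.23453262, -0.97210291,  1.17574353],
       [ 0.        ,  0.        ,  0.        ,  1.        ]])}
{'time': 0.1, 'joint_positions': array([ 1.21509502,  0.32175526, -0.07010645,  1.45151221,  0.02261958,
        1.37080535, -0.0568534 ]), 'qd': array([-4.54419340e-04, -2.40395719e-03,  1.70380461e-03, -1.77629282e-03,
        1.29573305e-03, -5.20008860e-05,  3.20602522e-04]), 'joint_torque': array([-1.82770223e-04, -4.92570913e+01, -4.05706996e-01, -3.13397777e+01,
       -6.40874309e-02,  3.95373150e-02,  9.62966078e-05]), 'position': array([ 0.2347176 , -0.60562769,  0.22158739]), 'tool_rot': array([-3.08640049e+00, -5.77427790e-01,  6.47748603e-04]), 'ft_force': array([ 0.03538033,  0.99800041, -0.35923819]), 'torque': array([0.05619778, 0.0414882 , 0.01948897]), 'grip_width': 0.9988561838630196}
[[ 0.932  0.362 -0.001]
 [ 0.362 -0.932  0.002]
 [-0.    -0.002 -1.   ]]
```

View pics/scene0.png

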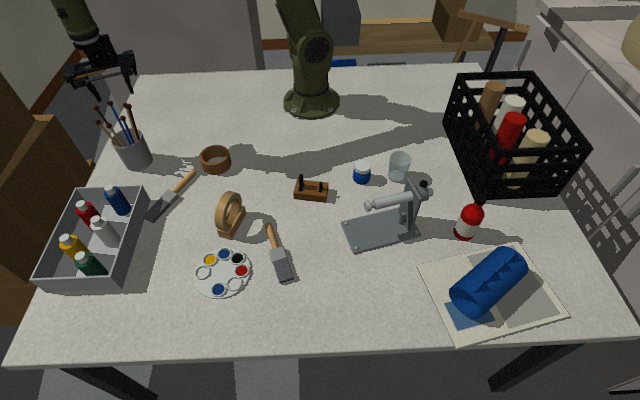

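View pics/top0.png

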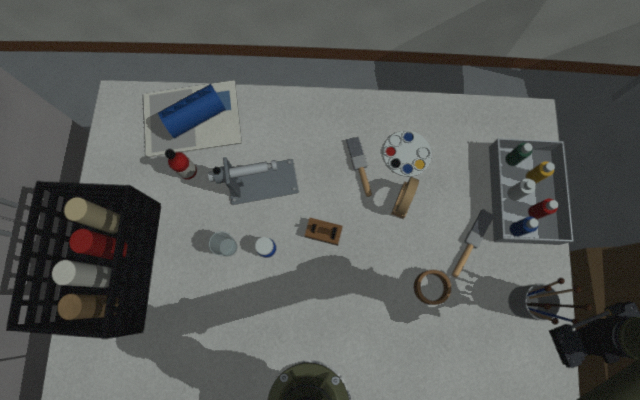

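Scene: roll (230,208), block (311,189), stand (390,215) with its spindle free end at about (368,203). Top: roll (405,197), block (323,231), spindle from (235,172) to (275,166). Next I'll get the point clouds and enlarged crops.

Run:
```python
from h import *
T=np.load('top.npz');S=np.load('scene.npz')
def cr(p,b,s): 
    p=p[b[1]:b[3],b[0]:b[2]]; return cv2.resize(p,(400,300),interpolation=cv2.INTER_CUBIC)
m=np.vstack([np.hstack([cr(T['p'],(210,140,310,215),4),cr(T['p'],(350,160,450,235),4)]),np.hstack([cr(T['p'],(290,200,350,245),4),cr(S['p'],(340,165,440,240),4)])])
save(m,'crops1.png')
for n,D in(('top',T),('scene',S)):
    X=cloud(n,D['d']);np.save(n+'X.npy',X);ok=D['d']>0
    def sel(x0,x1,y0,y1,z0,z1): 
        m=ok&(X[...,0]>x0)&(X[...,0]<x1)&(X[...,1]>y0)&(X[...,1]<y1)&(X[...,2]>z0)&(X[...,2]<z1);return X[m]
    # table
    print(n,'table z',np.median(X[ok&(abs(X[...,2])<.02)][:,2]))
    if n=='top': uv=[(235,172),(275,166),(405,197),(323,231)]
    else: uv=[(415,195),(368,203),(228,200),(311,186)]
    for u,v in uv: print((u,v),X[v,u].round(4))
```

```text
top table z -0.0004693571322995638
(235, 172) [0.6027 0.2227 0.1416]
(275, 166) [0.6247 0.1162 0.1414]
(405, 197) [ 0.5613 -0.2385  0.1184]
(323, 231) [ 0.473  -0.0203  0.0276]
scene table z -0.00032469892303454984
(415, 195) [0.6222 0.2466 0.1513]
(368, 203) [0.6349 0.1252 0.1429]
(228, 200) [ 0.5863 -0.24    0.1196]
(311, 186) [ 0.4691 -0.0166  0.0275]
```

View pics/crops1.png

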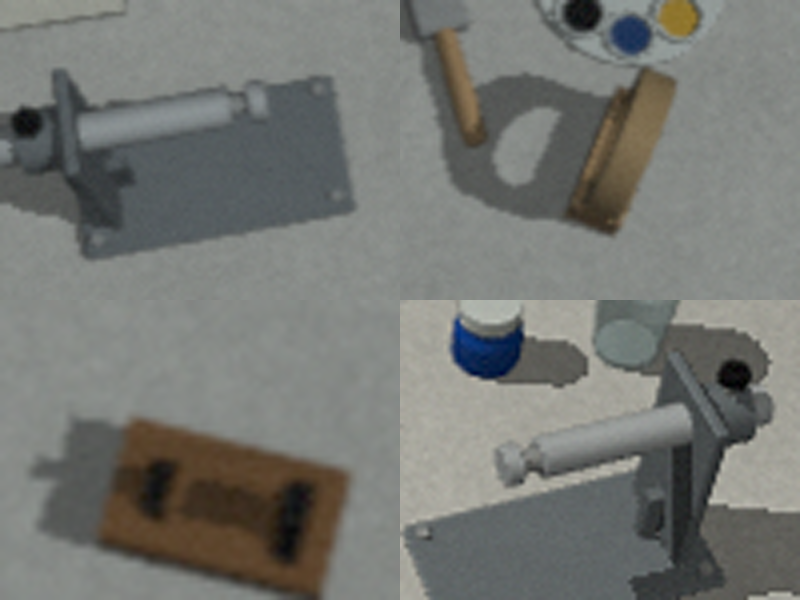

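Groove in the top view at about (269.5,166), spindle end about (277,165), large clip at about (333.5,233). Now I'll fit the geometry.

Run:
```python
from h import *
D={n:(np.load(n+'X.npy'),np.load(n+'.npz')) for n in('top','scene')}
def sel(n,x0,x1,y0,y1,z0,z1):
    X,Z=D[n];m=(Z['d']>0)&(X[...,0]>x0)&(X[...,0]<x1)&(X[...,1]>y0)&(X[...,1]<y1)&(X[...,2]>z0)&(X[...,2]<z1);return X[m]
from scipy.optimize import least_squares
A=np.vstack([sel(n,.57,.67,.13,.215,.115,.15) for n in D])
print('spindle pts',len(A))
f=lambda q:np.hypot((A[:,0]-q[0]-q[1]*(A[:,1]-.17))*np.cos(np.arctan(q[1])),A[:,2]-q[2])-.014
r=least_squares(f,[.61,-.2,.13],loss='soft_l1',f_scale=.001);q=r.x
print('axis x0@y=.17, slope,z',q,'rms',np.std(f(q)))
ax=np.array([q[1],1,0]);ax/=np.linalg.norm(ax) # stand +y
o=np.array([q[0],.17,q[2]]);xs=np.array([ax[1],-ax[0],0])
print('stand y dir',ax,'yaw deg',np.degrees(np.arctan2(-ax[0],ax[1])))
for n in D:
    P=sel(n,.5,.75,.05,.3,.1,.175);t=(P-o)@ax;w=(P-o)@xs;ra=np.hypot(w,P[:,2]-q[2])
    # profile of radius along axis
    for lo in np.arange(-.085,.09,.004):
        m=(t>=lo)&(t<lo+.004)&(ra<.06)
        if m.sum(): print(n,round(lo+.002,3),m.sum(),'rmax %.4f med %.4f ztop %.4f'%(ra[m].max(),np.median(ra[m]),P[m,2].max()))
# roll
A=np.vstack([sel(n,.5,.65,-.29,-.19,.06,.13) for n in D]);print('roll',len(A))
f2=lambda q:(lambda d:np.hypot(((A[:,0]-q[0])*-d[1]+(A[:,1]-q[1])*d[0]) ,A[:,2]-q[3])-.055)(np.array([np.cos(q[2]),np.sin(q[2])]))
out=[]
for a0 in np.radians([45,60,75,90,105,120]):
    r=least_squares(f2,[.57,-.24,a0,.067],loss='soft_l1',f_scale=.0015);out.append((r.cost,r.x))
c,x=min(out,key=lambda t:t[0]);print(c,x,np.degrees(x[2]))
d=np.array([np.cos(x[2]),np.sin(x[2])])
on=abs(f2(x))<.004;s=(A[on][:,:2]-x[:2])@d;print('width ext',np.percentile(s,[0,2,50,98,100]));mid=(np.percentile(s,1)+np.percentile(s,99))/2;print('roll ctr',x[:2]+d*mid)
# block
for n in D:
    B=sel(n,.42,.53,-.09,.05,.024,.034);(c,sz,an)=cv2.minAreaRect((B[:,:2]*1000).astype(np.float32));print(n,'block',c,sz,an,np.median(B[:,2]))
    C=sel(n,.42,.53,-.09,.05,.04,.09);
    for nm,m in(('large',C[:,1]<-.02),('small',C[:,1]>-.02)):
        E=C[m];print(nm,len(E),E.min(0) if len(E) else'',E.max(0) if len(E) else'',E[E[:,2]>E[:,2].max()-.006].mean(0) if len(E) else '')
```

```text
spindle pts 652
axis x0@y=.17, slope,z [ 0.6208298  -0.22436459  0.12871901] rms 0.0020853385109137726
stand y dir [-0.21892204  0.97574235  0.        ] yaw deg 12.645726951821356
top -0.059 3 rmax 0.0099 med 0.0098 ztop 0.1385
top -0.055 13 rmax 0.0161 med 0.0143 ztop 0.1435
top -0.051 16 rmax 0.0165 med 0.0138 ztop 0.1450
top -0.047 14 rmax 0.0158 med 0.0135 ztop 0.1445
top -0.043 8 rmax 0.0120 med 0.0089 ztop 0.1403
top -0.039 10 rmax 0.0101 med 0.0080 ztop 0.1378
top -0.035 8 rmax 0.0099 med 0.0079 ztop 0.1379
top -0.031 17 rmax 0.0164 med 0.0139 ztop 0.1451
top -0.027 14 rmax 0.0160 med 0.0139 ztop 0.1446
top -0.023 17 rmax 0.0166 med 0.0142 ztop 0.1440
top -0.019 13 rmax 0.0177 med 0.0138 ztop 0.1464
top -0.015 16 rmax 0.0170 med 0.0140 ztop 0.1454
top -0.011 14 rmax 0.0191 med 0.0126 ztop 0.1476
top -0.007 17 rmax 0.0161 med 0.0141 ztop 0.1448
top -0.003 13 rmax 0.0168 med 0.0137 ztop 0.1434
top 0.001 16 rmax 0.0173 med 0.0147 ztop 0.1451
top 0.005 16 rmax 0.0187 med 0.0145 ztop 0.1434
top 0.009 15 rmax 0.0157 med 0.0134 ztop 0.1420
top 0.013 15 rmax 0.0182 med 0.0139 ztop 0.1
[... 3015 characters left out ...]
.59502410888672) (99.53180694580078, 56.68986892700195) 78.67367553710938 0.028908934083575533
large 33 [ 0.45727449 -0.05395369  0.04235414] [ 0.47750113 -0.04306476  0.0794647 ] [ 0.46815959 -0.04906902  0.07639596]
small 14 [0.47437734 0.00530455 0.04342072] [0.4843551  0.01344493 0.06096242] [0.47880478 0.00964989 0.05726936]
scene block (475.4254150390625, -18.605018615722656) (100.53044128417969, 60.94522476196289) 79.33390045166016 0.029294383480359287
large 50 [ 0.45883623 -0.05422275  0.04064126] [ 0.48088663 -0.04200451  0.07893376] [ 0.47106732 -0.04811525  0.07652933]
small 17 [0.47400238 0.00731955 0.04049337] [0.49044803 0.01358443 0.05961587] [0.4822695  0.01088776 0.0560972 ]
```

Fit: spindle axis yaw is 12.6°, and z 0.129 agrees with the nominal 0.130. The groove is at about (0.629,0.133), 110 mm from the face. The roll is at (0.580,-0.252) with its axis at 68.5°, and the clip is at (0.4695,-0.0485) with y at about 79.5°. All of these are consistent with the given sizes. First move: lift and turn.

```bash
cat > plan.py <<'E'
import sys
from h import *
x,y,z,a=map(float,sys.argv[1:5])  # target TCP, tool-y angle (deg, mod 180)
s=get_state();M=R.from_rotvec(s['tool_rot']).as_matrix()
cur=np.degrees(np.arctan2(M[1,1],M[0,1]));da=(a-cur+90)%180-90
d=np.array([x,y,z])-s['position']
M2=R.from_euler('z',da,degrees=True).as_matrix()@M
print('t %.2f pos %s yang %.1f tilt %.3f jaw %.3f F %s'%(s['time'],s['position'].round(4),cur,M[2,2],s['grip_width'],s['ft_force'].round(1)))
print('turn units %.2f | shift units now %s after turn %s'%(-da/5,(M.T@d/.04).round(3),(M2.T@d/.04).round(3)),'q',s['joint_positions'].round(2))
E
python3 -m jog '[[[1,0,0,-1,0.85],[1,0,0,-1,0.85],[1,0,0,0,0.85],[1,0,0,0,0.85],[1,0,0,0,0.85],[1,0,0,0,0.85],[1,0,0,0,0.85],[1,0,0,0,0.85],[1,0,0,0,0.85],[1,0,0,0,0.85]]]' 30
python3 plan.py 0.580 -0.252 0.20 68.5
```

```text
time: 1.35
position: [0.2348, -0.6058, 0.3019]
tool_rot: [-3.086, 0.585, 0.001]
ft_force: [-0.2, -0.2, -0.2]
grip_width: 0.997
t 1.35 pos [ 0.2348 -0.6058  0.3019] yang -111.5 tilt -1.000 jaw 0.997 F [-0.2 -0.2 -0.2]
turn units 0.01 | shift units now [  4.799 -11.388   2.552] after turn [  4.79  -11.392   2.552] q [ 1.14  0.3   0.02  1.32 -0.01  1.52 -0.78]
```

```bash
python3 -m jog '[[[1,0.4,-0.95,0,0],[1,0.4,-0.95,0,0],[1,0.4,-0.95,0,0],[1,0.4,-0.95,0,0],[1,0.4,-0.95,0,0],[1,0.4,-0.95,0,0],[1,0.4,-0.95,0,0],[1,0.4,-0.95,0,0],[1,0.4,-0.95,0,0],[1,0.4,-0.95,0,0]]]'
python3 -m jog '[[[0.7,0.4,-0.95,0.4,0],[0.7,0.4,-0.94,0.5,0],[0.7,0,0,0.5,0],[0.7,0,0,0.5,0],[0.7,0,0,0.3,0],[0.7,0,0,0,0]]]'
python3 plan.py 0.580 -0.252 0.106 68.5
python3 - <<'E'
from h import *
a,_=grab('top');b,_=grab('scene')
f=lambda p,x,y:cv2.resize(p[y:y+120,x:x+100],(400,480),interpolation=cv2.INTER_CUBIC)
save(np.hstack([f(a,355,130),f(b,180,130)]),'roll1.png')
E
```

```text
time: 2.6
position: [0.5226, -0.3092, 0.302]
tool_rot: [-3.087, 0.581, 0.001]
ft_force: [-0.3, -0.4, 0.0]
grip_width: 1.002
time: 3.35
position: [0.5783, -0.2521, 0.2134]
tool_rot: [-3.087, 0.583, 0.003]
ft_force: [0.1, -0.9, -0.6]
grip_width: 0.706
t 3.35 pos [ 0.5783 -0.2521  0.2134] yang -111.4 tilt -1.000 jaw 0.706 F [ 0.1 -0.9 -0.6]
turn units 0.02 | shift units now [ 0.043 -0.019  2.686] after turn [ 0.043 -0.019  2.686] q [ 0.59  0.3  -0.28  1.51  0.08  1.35 -1.64]
```

View pics/roll1.png

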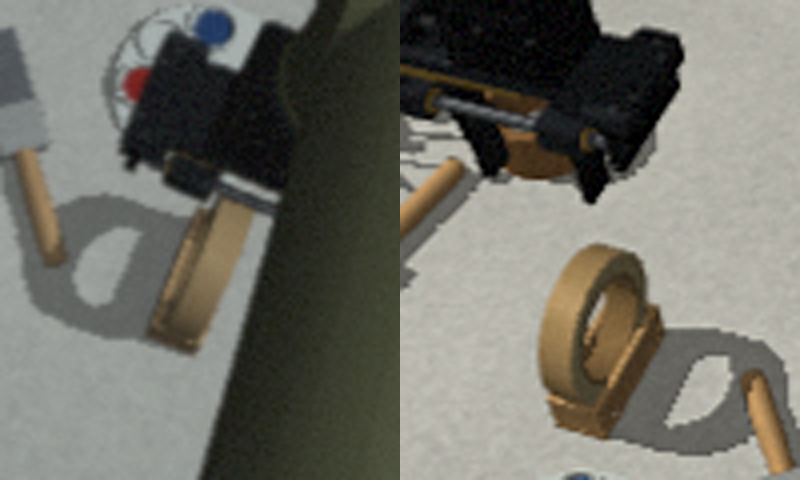

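Gripper straddles the roll in yaw. Top image: roll at about (405,198); the gripper lies over it. Descend and grip.

```bash
python3 -m jog '[[[0.7,0.04,-0.02,0.6,0],[0.7,0,0,0.6,0],[0.7,0,0,0.6,0],[0.7,0,0,0.5,0],[0.7,0,0,0.36,0],[0.7,0,0,0,0],[0.5,0,0,0,0],[0.4,0,0,0,0]]]' 30
python3 -m jog '[[[0,0,0,0,0],[0,0,0,0,0],[0,0,0,0,0],[0,0,0,0,0]]]' 30
python3 plan.py 0.580 -0.252 0.106 68.5
```

```text
time: 4.45
position: [0.5818, -0.2515, 0.1092]
tool_rot: [3.087, -0.581, 0.003]
ft_force: [0.3, -0.2, 0.8]
grip_width: 0.556
time: 4.95
position: [0.5812, -0.2513, 0.1083]
tool_rot: [3.087, -0.581, 0.0]
ft_force: [-0.9, -0.6, 1.2]
grip_width: 0.285
t 4.95 pos [ 0.5812 -0.2513  0.1083] yang -111.3 tilt -1.000 jaw 0.285 F [-0.9 -0.6  1.2]
turn units 0.04 | shift units now [-0.021  0.028  0.057] after turn [-0.021  0.028  0.057] q [ 0.59  0.38 -0.28  1.62  0.11  1.16 -1.66]
```

Gripped the roll (opening 24.8 mm ≈ 25). Lift, turn in place, then align to the spindle.

```bash
python3 -m jog '[[[0,0,0,-0.4,0],[0,0,0,-0.5,0],[0,0,0,-0.5,0],[0,0,0,-0.4,-0.8],[0,0,0,0,-1],[0,0,0,0,-1],[0,0,0,0,-1],[0,0,0,0,-1],[0,0,0,0,-1],[0,0,0,0,-1]]]'
python3 plan.py 0.6477 0.050 0.170 102.6
```

```text
time: 6.2
position: [0.5815, -0.2514, 0.1817]
tool_rot: [3.121, 0.351, 0.002]
ft_force: [-0.2, -0.1, -1.9]
grip_width: 0.286
t 6.20 pos [ 0.5815 -0.2514  0.1817] yang -77.2 tilt -1.000 jaw 0.286 F [-0.2 -0.1 -1.9]
turn units 0.05 | shift units now [ 3.29  -6.98   0.289] after turn [ 3.259 -6.994  0.289] q [ 0.66  0.33 -0.36  1.54  0.12  1.29 -1.07]
```

```bash
python3 -m jog '[[[0,0.37,-0.78,0.03,0.05],[0,0.37,-0.78,0.03,0],[0,0.37,-0.78,0.03,0],[0,0.37,-0.78,0.03,0],[0,0.37,-0.78,0.03,0],[0,0.37,-0.78,0.03,0],[0,0.36,-0.78,0.03,0],[0,0.36,-0.78,0.03,0],[0,0.32,-0.75,0.05,0],[0,0,0,0,0]]]'
python3 plan.py 0.6477 0.050 0.170 102.6
python3 - <<'E'
from h import *
a,_=grab('top');b,d=grab('scene')
f=lambda p,x,y:cv2.resize(p[y:y+120,x:x+100],(400,480),interpolation=cv2.INTER_CUBIC)
save(np.hstack([f(a,230,110),f(b,320,140)]),'thread1.png')
E
```

```text
time: 7.45
position: [0.6482, 0.0548, 0.1699]
tool_rot: [-3.12, -0.349, -0.002]
ft_force: [-0.6, -0.2, -3.1]
grip_width: 0.286
t 7.45 pos [0.6482 0.0548 0.1699] yang -77.2 tilt -1.000 jaw 0.286 F [-0.6 -0.2 -3.1]
turn units 0.04 | shift units now [-0.039  0.114 -0.002] after turn [-0.039  0.114 -0.002] q [ 0.26  0.39 -0.5   1.51  0.19  1.29 -1.6 ]
```

View pics/thread1.png

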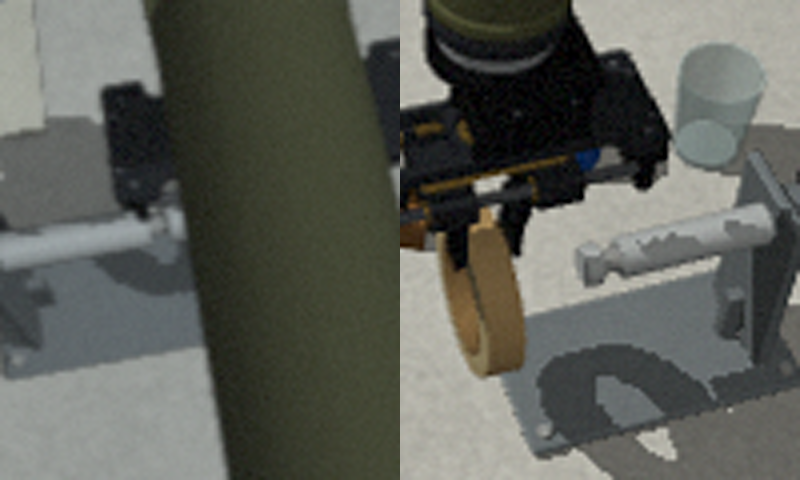

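The roll hangs square off the free end, with the core axis on the spindle. Thread it.

```bash
python3 -m jog '[[[0,-0.04,-0.3,0,0],[0,0,-0.4,0,0],[0,0,-0.4,0,0],[0,0,-0.4,0,0]]]'
python3 plan.py 0.6177 0.1837 0.170 102.6
```

```text
time: 8.05
position: [0.6332, 0.1098, 0.1686]
tool_rot: [-3.123, -0.342, -0.0]
ft_force: [0.4, -0.7, -2.0]
grip_width: 0.284
t 8.05 pos [0.6332 0.1098 0.1686] yang -77.5 tilt -1.000 jaw 0.284 F [ 0.4 -0.7 -2. ]
turn units -0.02 | shift units now [ 0.022 -1.888 -0.034] after turn [ 0.026 -1.888 -0.034] q [ 0.19  0.38 -0.52  1.53  0.19  1.29 -1.7 ]
```

```bash
python3 -m jog '[[[0,0.02,-0.45,0,0],[0,0,-0.45,0,0],[0,0,-0.5,0,0],[0,0,-0.48,0,0],[0,0,0,0.2,0],[0,0,0,0.2,0],[0,0,0,0.1,0],[0,0,0,0,0]]]'
python3 plan.py 0.6177 0.1837 0.147 102.6
```

```text
time: 9.05
position: [0.6185, 0.1806, 0.1482]
tool_rot: [3.123, 0.338, -0.0]
ft_force: [0.1, -0.3, -2.5]
grip_width: 0.285
t 9.05 pos [0.6185 0.1806 0.1482] yang -77.7 tilt -1.000 jaw 0.285 F [ 0.1 -0.3 -2.5]
turn units -0.05 | shift units now [-0.003 -0.08   0.031] after turn [-0.003 -0.08   0.031] q [ 0.1   0.4  -0.54  1.55  0.22  1.25 -1.83]
```

```bash
python3 -m jog '[[[0.33,0,0,0.03,0],[0.38,0,0,0,0],[0.44,0,0,0,0],[0.5,0,0,0,0],[0.5,0,0,0,0],[0.5,0,0,-0.2,0],[0.5,0,0,-0.5,0],[0.5,0,0,-0.7,0],[0.5,0,0,-0.7,0],[0.5,0,0,0,0]]]'
python3 plan.py 0.4695 -0.0485 0.20 79.5
python3 - <<'E'
from h import *
b,d=grab('scene')
save(b,'hung.png',(320,130,440,250),4)
X=cloud('scene',d)
q=[.62083,-.22436];ax=np.array([-.2189,.9757,0]);o=np.array([.62083,.17,.129])
m=(d>0)&(X[...,2]>.05)&(X[...,2]<.17)&(X[...,0]>.53)&(X[...,0]<.7)
P=X[m];t=(P-o)@ax;C=b[m].astype(int);tan=(C[:,0]-C[:,2]>25)&(t>-.06)&(t<.07)
P=P[tan];t=t[tan];w=(P-o)@[.9757,.2189,0];print(len(P),'t',np.percentile(t,[2,50,98]),'w',np.percentile(w,[2,98]),'z',np.percentile(P[:,2],[1,99]))
E
```

```text
time: 10.3
position: [0.6199, 0.1828, 0.2358]
tool_rot: [-3.122, -0.34, -0.011]
ft_force: [1.1, 0.2, -0.6]
grip_width: 0.496
t 10.30 pos [0.6199 0.1828 0.2358] yang -77.6 tilt -1.000 jaw 0.496 F [ 1.1  0.2 -0.6]
turn units 4.59 | shift units now [-4.925  4.835  0.859] after turn [-2.651  6.37   0.874] q [ 0.1   0.35 -0.55  1.43  0.19  1.4  -1.81]
691 t [-0.00253715  0.00550794  0.02277021] w [-0.04476562  0.05520761] z [0.06012741 0.1616433 ]
```

View pics/hung.png

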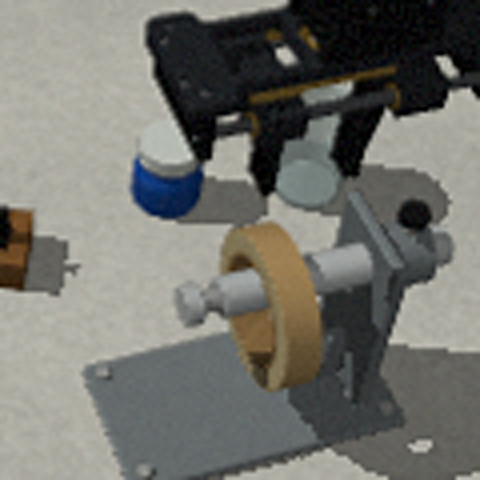

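The roll hangs on the spindle: t from -2.5 to +22.8 mm, top at z 0.1616, so it is clear of the groove. Now fetch the clip.

```bash
python3 -m jog '[[[0.5,0,0,0,0.92],[0.5,0,0,0,0.92],[0.5,0,0,0,0.92],[0.5,0,0,0,0.92],[0.5,0,0,0,0.92],[0.5,-0.33,0.8,0,0],[0.5,-0.33,0.8,0,0],[0.5,-0.33,0.8,0,0],[0.5,-0.33,0.8,0,0],[0.5,-0.33,0.8,0,0]]]'
python3 -m jog '[[[0.5,-0.33,0.8,0.2,0],[0.5,-0.33,0.8,0.3,0],[0.5,-0.33,0.77,0.4,0],[0.5,0,0,0,0],[0.5,0,0,0,0]]]'
python3 plan.py 0.4695 -0.0485 0.10 79.5
python3 - <<'E'
from h import *
a,_=grab('top');b,_=grab('scene')
f=lambda p,x,y:cv2.resize(p[y:y+80,x:x+80],(400,400),interpolation=cv2.INTER_CUBIC)
save(np.hstack([f(a,280,180),f(b,270,130)]),'clip1.png')
E
```

```text
time: 11.6
position: [0.5227, 0.0355, 0.2305]
tool_rot: [3.128, -0.289, -0.002]
ft_force: [-0.1, 0.2, -0.9]
grip_width: 0.501
time: 12.22
position: [0.4678, -0.0488, 0.1953]
tool_rot: [-3.128, 0.289, 0.0]
ft_force: [0.2, 0.2, 0.2]
grip_width: 0.499
t 12.22 pos [ 0.4678 -0.0488  0.1953] yang -100.5 tilt -1.000 jaw 0.499 F [0.2 0.2 0.2]
turn units -0.01 | shift units now [ 0.041 -0.013  2.381] after turn [ 0.041 -0.013  2.381] q [ 0.4  -0.03 -0.35  1.91 -0.01  1.27 -1.69]
```

View pics/clip1.png

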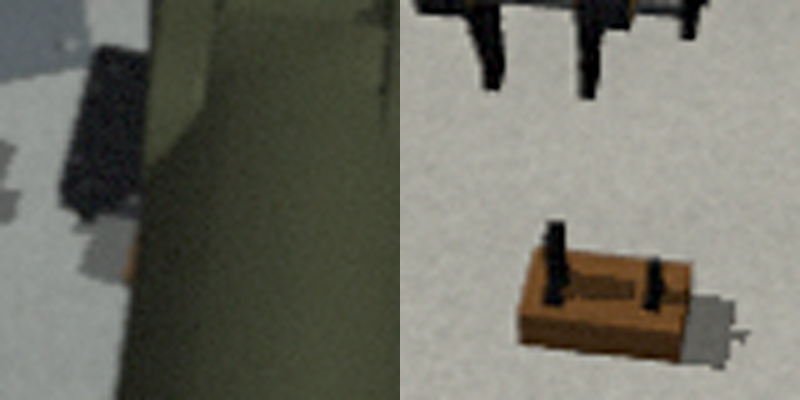

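```bash
python3 -m jog '[[[0.4,0.04,-0.01,0.6,0],[0.4,0,0,0.6,0],[0.4,0,0,0.6,0],[0.4,0,0,0.6,0],[0.4,0,0,0.5,0],[0.4,0,0,0.4,0],[0.4,0,0,0.25,0],[0.4,0,0,0.08,0],[0.4,0,0,0,0]]]'
python3 plan.py 0.4695 -0.0485 0.049 79.5
python3 - <<'E'
from h import *
b,_=grab('scene');save(b,'clip2.png',(270,140,350,210),6)
E
```

```text
time: 13.45
position: [0.4697, -0.0493, 0.0504]
tool_rot: [3.128, -0.289, 0.001]
ft_force: [-0.5, 0.4, 0.8]
grip_width: 0.401
t 13.45 pos [ 0.4697 -0.0493  0.0504] yang -100.6 tilt -1.000 jaw 0.401 F [-0.5  0.4  0.8]
turn units -0.01 | shift units now [-0.008 -0.018  0.035] after turn [-0.008 -0.018  0.035] q [ 0.39  0.13 -0.35  2.06  0.05  0.96 -1.75]
```

View pics/clip2.png

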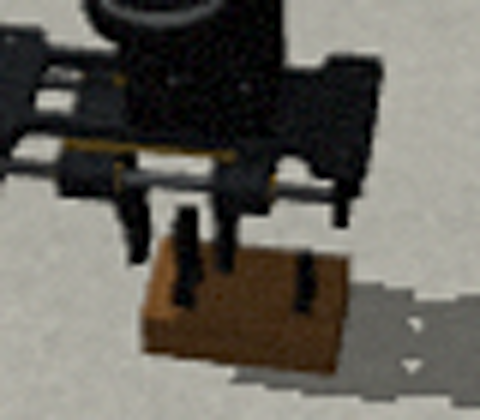

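The tab stands between the fingers. Close, check, lift.

```bash
python3 -m jog '[[[0.2,0,0,0.03,0],[0.1,0,0,0,0],[0,0,0,0,0],[0,0,0,0,0],[0,0,0,0,0],[0,0,0,0,0]]]' 50
python3 plan.py 0.4695 -0.0485 0.049 79.5
python3 -m jog '[[[0,0,0,-0.3,0],[0,0,0,-0.5,0],[0,0,0,-0.8,0],[0,0,0,-0.8,0],[0,0,0,-0.8,0],[0,0,0,-0.8,0],[0,0,0,0,0]]]'
python3 plan.py 0.6291 0.1329 0.20 102.6
```

```text
time: 14.25
position: [0.4694, -0.0492, 0.049]
tool_rot: [-3.128, 0.289, -0.0]
ft_force: [0.3, 0.4, 0.2]
grip_width: 0.111
t 14.25 pos [ 0.4694 -0.0492  0.049 ] yang -100.6 tilt -1.000 jaw 0.111 F [0.3 0.4 0.2]
turn units -0.01 | shift units now [-0.002 -0.018  0.   ] after turn [-0.002 -0.018  0.   ] q [ 0.39  0.13 -0.35  2.06  0.05  0.96 -1.75]
time: 15.12
position: [0.4712, -0.0495, 0.2124]
tool_rot: [3.127, -0.289, 0.01]
ft_force: [0.4, -0.5, -0.6]
grip_width: 0.112
t 15.12 pos [ 0.4712 -0.0495  0.2124] yang -100.6 tilt -1.000 jaw 0.112 F [ 0.4 -0.5 -0.6]
turn units -4.63 | shift units now [ 3.044 -5.207  0.327] after turn [ 4.846 -3.589  0.339] q [ 0.41 -0.04 -0.35  1.88 -0.01  1.3  -1.69]
```

Clip gripped (9.7 mm) and lifted. Turn and bring it above the groove.

```bash
python3 -m jog '[[[0,0,0,0,-0.93],[0,0,0,0,-0.93],[0,0,0,0,-0.93],[0,0,0,0,-0.93],[0,0,0,0,-0.92],[0,0.6,-0.45,0,0],[0,0.6,-0.45,0,0],[0,0.6,-0.45,0,0],[0,0.6,-0.45,0,0],[0,0.6,-0.45,0,0]]]'
python3 -m jog '[[[0,0.6,-0.45,0,0],[0,0.6,-0.45,0,0],[0,0.5,-0.35,0,0],[0,0.15,-0.09,0,0],[0,0,0,0.15,0],[0,0,0,0.1,0],[0,0,0,0,0],[0,0,0,0,0]]]'
python3 plan.py 0.6291 0.1329 0.20 102.6
python3 - <<'E'
from h import *
a,_=grab('top');b,d=grab('scene')
f=lambda p,x,y:cv2.resize(p[y:y+60,x:x+60],(400,400),interpolation=cv2.INTER_CUBIC)
save(np.hstack([f(a,245,135),f(b,345,160)]),'above.png')
X=cloud('scene',d);np.save('sceneX2.npy',X)
E
```

```text
time: 16.38
position: [0.5667, 0.0653, 0.2081]
tool_rot: [3.122, 0.346, -0.003]
ft_force: [-0.3, -0.1, -0.2]
grip_width: 0.116
time: 17.38
position: [0.6271, 0.1327, 0.1992]
tool_rot: [3.122, 0.345, 0.0]
ft_force: [-0.0, 0.1, 0.3]
grip_width: 0.11
t 17.38 pos [0.6271 0.1327 0.1992] yang -77.4 tilt -1.000 jaw 0.110 F [-0.   0.1  0.3]
turn units 0.00 | shift units now [ 0.049  0.007 -0.02 ] after turn [ 0.049  0.007 -0.02 ] q [ 0.12  0.35 -0.47  1.49  0.16  1.34 -1.72]
```

View pics/above.png

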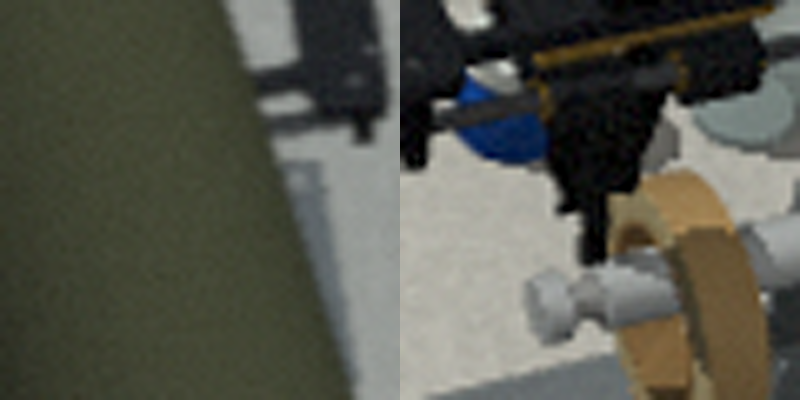

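Scene view: the clip jaws hang at about (374,197), just behind and above the groove (373,205). I'll measure the clip in the stand frame and refine the groove.

Run:
```python
from h import *
Z=np.load('scene.npz');d=Z['d'];b=Z['p'].astype(int);X=np.load('sceneX2.npy')
ax=np.array([-.2189,.9757,0]);xs=np.array([.9757,.2189,0]);o=np.array([.62083,.17,.129])
t=(X-o)@ax;w=(X-o)@xs;z=X[...,2]
m=(d>0)&(abs(t+.038)<.03)&(abs(w)<.04)&(z>.155)&(z<.2)&(b.sum(-1)<150)
for lo in np.arange(.16,.2,.004):
    k=m&(z>=lo)&(z<lo+.004)
    if k.sum(): print('%.3f n%d t %s w %s'%(lo,k.sum(),np.percentile(t[k],[5,50,95]).round(4),np.percentile(w[k],[5,50,95]).round(4)))
print('TCP t,w',(get_state()['position']-o)@ax,(get_state()['position']-o)@xs)
for n in('top','scene'):
    XX=np.load(n+'X.npy');T=(XX-o)@ax;W=(XX-o)@xs;k=(abs(T)<.066)&(np.hypot(W,XX[...,2]-.129)<.017)&(XX[...,2]>.129)
    g=k&(abs(T+.038)<.012)&(np.hypot(W,XX[...,2]-.129)<.0115)
    print(n,'groove pts t',np.percentile(T[g],[0,5,50,95,100]).round(4),'end',np.percentile(T[k],[0,1]).round(4))
    kk=k&(T>-.02)&(T<.06);print(' resid by half: w of all', [np.median(W[kk&(T>a)&(T<a+.02)]).round(4) for a in(-.02,0,.02,.04)])
```

```text
0.164 n2 t [-0.0394 -0.0367 -0.034 ] w [0.0116 0.0124 0.0133]
0.168 n5 t [-0.0413 -0.0389 -0.0362] w [0.0091 0.0105 0.0117]
0.172 n6 t [-0.042  -0.0378 -0.0345] w [-0.0086  0.0103  0.0122]
0.176 n6 t [-0.0424 -0.0408 -0.0355] w [-0.0049  0.0098  0.0104]
0.180 n5 t [-0.04   -0.0366 -0.0345] w [0.0078 0.01   0.0134]
0.184 n6 t [-0.0415 -0.0385 -0.0347] w [0.0018 0.0069 0.0114]
0.188 n5 t [-0.0419 -0.0389 -0.0352] w [0.0009 0.0052 0.0072]
0.192 n4 t [-0.0418 -0.0387 -0.0351] w [0.0052 0.0061 0.007 ]
0.196 n4 t [-0.0401 -0.0362 -0.0327] w [0.0053 0.0059 0.0065]
TCP t,w -0.037471767392152903 -0.0017782232320701827
top groove pts t [-0.0472 -0.0446 -0.0381 -0.0323 -0.0293] end [-0.0573 -0.0564]
 resid by half: w of all [np.float64(-0.0029), np.float64(-0.0048), np.float64(-0.0051), np.float64(-0.0043)]
scene groove pts t [-0.0401 -0.0397 -0.0332 -0.028  -0.0278] end [-0.0542 -0.0536]
 resid by half: w of all [np.float64(0.0071), np.float64(0.0076), np.float64(0.0065), np.float64(0.0063)]
```

Run:
```python
from h import *
from scipy.optimize import least_squares
ax=np.array([-.2189,.9757,0]);xs=np.array([.9757,.2189,0]);o=np.array([.62083,.17,.129])
for n in('top','scene'):
    X=np.load(n+'X.npy');P=X[np.isfinite(X).all(-1)];T=(P-o)@ax;W=(P-o)@xs
    k=(T>-.025)&(T<.06)&(abs(W)<.02)&(P[:,2]>.115)&(P[:,2]<.15);T,W,Z=T[k],W[k],P[k,2]
    r=least_squares(lambda q:np.hypot(W-q[0]-q[1]*T,Z-q[2])-.014,[0,0,.129],loss='soft_l1',f_scale=.001);print(n,r.x)
```

```text
top [-0.00057436 -0.00266561  0.1284369 ]
scene [ 0.00066444 -0.01301277  0.1290816 ]
```

```bash
python3 -m jog '[[[0,0.06,-0.01,0,0],[0,0,0,0.25,0],[0,0,0,0.25,0],[0,0,0,0.15,0],[0,0,0,0,0],[0,0,0,0,0]]]'
python3 -m jog '[[[0,0,0,0.03,0],[0,0,0,0.03,0],[0,0,0,0,0]]]'
python3 -m jog '[[[0,0,0,0.03,0],[0,0,0,0,0]]]'
python3 -m jog '[[[0,0,0,0.03,0],[0,0,0,0,0]]]'
python3 plan.py 0.6291 0.1329 0.16 102.6
```

```text
time: 18.23
position: [0.6295, 0.1343, 0.173]
tool_rot: [3.122, 0.346, 0.0]
ft_force: [0.0, -0.1, -0.7]
grip_width: 0.111
time: 18.6
position: [0.63, 0.1343, 0.171]
tool_rot: [3.122, 0.346, 0.002]
ft_force: [0.7, 0.5, 0.6]
grip_width: 0.11
time: 18.85
position: [0.629, 0.1345, 0.169]
tool_rot: [-3.122, -0.346, 0.002]
ft_force: [-0.0, 0.6, 0.6]
grip_width: 0.109
time: 19.1
position: [0.6292, 0.1345, 0.1678]
tool_rot: [-3.122, -0.346, 0.001]
ft_force: [-0.6, 1.8, 0.6]
grip_width: 0.103
t 19.10 pos [0.6292 0.1345 0.1678] yang -77.3 tilt -1.000 jaw 0.103 F [-0.6  1.8  0.6]
turn units 0.01 | shift units now [-0.01   0.038  0.195] after turn [-0.01   0.038  0.195] q [ 0.12  0.38 -0.47  1.53  0.17  1.28 -1.73]
```

```bash
for i in 1; do python3 -m jog '[[[0,0,0,0.03,0],[0,0,0,0,0]]]'; python3 -m jog '[[[0,0,0,0.03,0],[0,0,0,0,0]]]'; done
python3 plan.py 0.6291 0.1329 0.16 102.6
```

```text
time: 19.35
position: [0.6294, 0.1345, 0.1668]
tool_rot: [-3.122, -0.346, 0.0]
ft_force: [-0.3, 2.2, -0.7]
grip_width: 0.115
time: 19.6
position: [0.6294, 0.1345, 0.1657]
tool_rot: [-3.122, -0.346, -0.0]
ft_force: [0.0, 1.6, 0.8]
grip_width: 0.107
t 19.60 pos [0.6294 0.1345 0.1657] yang -77.3 tilt -1.000 jaw 0.107 F [0.  1.6 0.8]
turn units 0.01 | shift units now [-0.017  0.037  0.142] after turn [-0.017  0.037  0.142] q [ 0.12  0.38 -0.47  1.53  0.18  1.28 -1.73]
```

The clip is below the full-diameter stop, so it is in the groove. A small +y force suggests it rubs the outboard wall, so shift it 0.7 mm inboard and go on down.

```bash
python3 -m jog '[[[0,0,-0.02,0,0],[0,0,0,0,0]]]'
python3 -m jog '[[[0,0,0,0.04,0],[0,0,0,0.04,0],[0,0,0,0,0]]]'
python3 -m jog '[[[0,0,0,0.04,0],[0,0,0,0,0]]]'
python3 plan.py 0.6291 0.1329 0.148 102.6
```

```text
time: 19.85
position: [0.6294, 0.1346, 0.1657]
tool_rot: [3.122, 0.345, 0.0]
ft_force: [-0.1, 1.2, -0.5]
grip_width: 0.111
time: 20.23
position: [0.6295, 0.1347, 0.1624]
tool_rot: [3.122, 0.345, 0.0]
ft_force: [1.1, 1.1, -0.9]
grip_width: 0.113
time: 20.48
position: [0.6299, 0.1348, 0.1612]
tool_rot: [3.122, 0.345, 0.002]
ft_force: [1.8, 0.4, 1.9]
grip_width: 0.111
t 20.48 pos [0.6299 0.1348 0.1612] yang -77.4 tilt -1.000 jaw 0.111 F [1.8 0.4 1.9]
turn units 0.00 | shift units now [-0.031  0.043  0.331] after turn [-0.031  0.043  0.331] q [ 0.12  0.38 -0.47  1.53  0.18  1.27 -1.73]
```

```bash
python3 -m jog '[[[0,0.01,0,0.03,0],[0,0,0,0,0]]]'
python3 -m jog '[[[0,0,0,0.03,0],[0,0,0,0,0]]]'
python3 -m jog '[[[0,0,0,0.03,0],[0,0,0,0,0]]]'
python3 plan.py 0.6291 0.1329 0.148 102.6
```

```text
time: 20.72
position: [0.6302, 0.1349, 0.1603]
tool_rot: [3.122, 0.345, 0.002]
ft_force: [0.8, 0.2, 3.6]
grip_width: 0.109
time: 20.98
position: [0.6301, 0.1351, 0.1594]
tool_rot: [3.122, 0.346, 0.002]
ft_force: [0.6, -0.0, 5.0]
grip_width: 0.112
time: 21.22
position: [0.6302, 0.1352, 0.1583]
tool_rot: [3.122, 0.346, 0.002]
ft_force: [0.5, 0.4, 6.1]
grip_width: 0.115
t 21.23 pos [0.6302 0.1352 0.1583] yang -77.4 tilt -1.000 jaw 0.115 F [0.5 0.4 6.1]
turn units 0.01 | shift units now [-0.039  0.05   0.257] after turn [-0.039  0.05   0.257] q [ 0.12  0.38 -0.47  1.54  0.18  1.26 -1.73]
```

```bash
python3 -m jog '[[[0,0,0,0.03,0],[0,0,0,0,0]]]'
python3 -m jog '[[[0,0,0,0.03,0],[0,0,0,0,0]]]'
python3 -m jog '[[[0,0,0,0.03,0],[0,0,0,0,0]]]'
python3 -m jog '[[[0,0,0,0.03,0],[0,0,0,0,0]]]'
```

```text
time: 21.48
position: [0.6302, 0.1353, 0.1573]
tool_rot: [3.122, 0.346, 0.003]
ft_force: [0.8, 0.1, 7.0]
grip_width: 0.108
time: 21.72
position: [0.6301, 0.1353, 0.1557]
tool_rot: [-3.122, -0.346, -0.002]
ft_force: [0.9, 0.8, 4.3]
grip_width: 0.11
time: 21.98
position: [0.63, 0.1353, 0.1541]
tool_rot: [-3.122, -0.346, -0.002]
ft_force: [1.1, 0.8, 3.5]
grip_width: 0.112
time: 22.22
position: [0.6298, 0.1351, 0.1519]
tool_rot: [-3.122, -0.346, -0.0]
ft_force: [3.5, 0.8, 0.7]
grip_width: 0.108
```

```bash
python3 -m jog '[[[0,0,0,0.03,0],[0,0,0,0,0]]]'
python3 -m jog '[[[0,0,0,0.03,0],[0,0,0,0,0]]]'
```

```text
time: 22.48
position: [0.6297, 0.135, 0.1506]
tool_rot: [3.123, 0.346, -0.001]
ft_force: [2.9, 1.1, -1.1]
grip_width: 0.109
time: 22.72
position: [0.6295, 0.1349, 0.1497]
tool_rot: [3.122, 0.346, -0.001]
ft_force: [2.6, 1.2, -1.2]
grip_width: 0.109
```

It snapped over (the force peaked at about 7 N, then dropped). Continue to the hard stop.

```bash
python3 -m jog '[[[0,0,0,0.03,0],[0,0,0,0,0]]]'
python3 -m jog '[[[0,0,0,0.03,0],[0,0,0,0,0]]]'
python3 -m jog '[[[0,0,0,0.03,0],[0,0,0,0,0]]]'
```

```text
time: 22.98
position: [0.6296, 0.135, 0.1495]
tool_rot: [3.122, 0.346, -0.0]
ft_force: [0.9, -0.6, 3.5]
grip_width: 0.111
time: 23.22
position: [0.6297, 0.135, 0.1494]
tool_rot: [3.122, 0.346, 0.001]
ft_force: [-0.3, -1.3, 7.7]
grip_width: 0.109
time: 23.48
position: [0.6297, 0.135, 0.1492]
tool_rot: [3.122, 0.346, 0.001]
ft_force: [-2.9, -0.2, 12.9]
grip_width: 0.113
```

Hard stop at TCP z 0.1495, so the bore is at 0.130. Relieve, open slightly, lift, inspect.

```bash
python3 -m jog '[[[0,0,0,-0.06,0],[0,0,0,0,0],[0.16,0,0,0,0],[0.2,0,0,0,0],[0.22,0,0,0,0],[0.22,0,0,0,0],[0.22,0,0,0,0]]]'
python3 -m jog '[[[0.22,0,0,-0.2,0],[0.22,0,0,-0.5,0],[0.22,0,0,-0.8,0],[0.22,0,0,-0.9,0],[0.22,0,0,-0.9,0],[0.22,-0.9,0,0,0],[0.22,-0.9,0,0,0],[0.22,-0.9,0,0,0],[0.22,-0.9,0,0,0],[0.22,0,0,0,0]]]'
python3 - <<'E'
from h import *
a,dt=grab('top');b,d=grab('scene')
f=lambda p,x,y:cv2.resize(p[y:y+90,x:x+90],(400,400),interpolation=cv2.INTER_CUBIC)
save(np.hstack([f(a,220,125),f(b,345,150)]),'seat.png')
ax=np.array([-.2189,.9757,0]);xs=np.array([.9757,.2189,0]);o=np.array([.62083,.17,.129])
for n,p,dd in(('top',a,dt),('scene',b,d)):
    X=cloud(n,dd);t=(X-o)@ax;w=(X-o)@xs;z=X[...,2]
    k=(dd>0)&(abs(t+.038)<.03)&(abs(w)<.03)&(z>.142)&(z<.185)&(p.astype(int).sum(-1)<150)
    print(n,k.sum(),'t',np.percentile(t[k],[3,50,97]).round(4),'w',np.percentile(w[k],[3,50,97]).round(4),'z',np.percentile(z[k],[3,98,100]).round(4))
E
```

```text
time: 24.35
position: [0.6296, 0.1351, 0.1488]
tool_rot: [3.122, 0.346, -0.001]
ft_force: [0.4, -0.4, -0.1]
grip_width: 0.221
time: 25.6
position: [0.488, 0.1035, 0.2832]
tool_rot: [3.121, 0.346, 0.005]
ft_force: [0.4, -0.0, 0.2]
grip_width: 0.217Traceback (most recent call last):
  File "<stdin>", line 9, in <module>
    return _quantile_unchecked(
        a, q, axis, out, overwrite_input, method, keepdims, weights)
    return _ureduce(a,
                    func=_quantile_ureduce_func,
    ...<5 lines>...
                    overwrite_input=overwrite_input,
                    method=method)
    r = func(a, **kwargs)
    result = _quantile(arr,
                       quantiles=q,
    ...<2 lines>...
                       out=out,
                       weights=wgt)
    slices_having_nans = np.isnan(arr[-1, ...])
                                  ~~~^^^^^^^^^
IndexError: index -1 is out of bounds for axis 0 with size 0
```

View pics/seat.png

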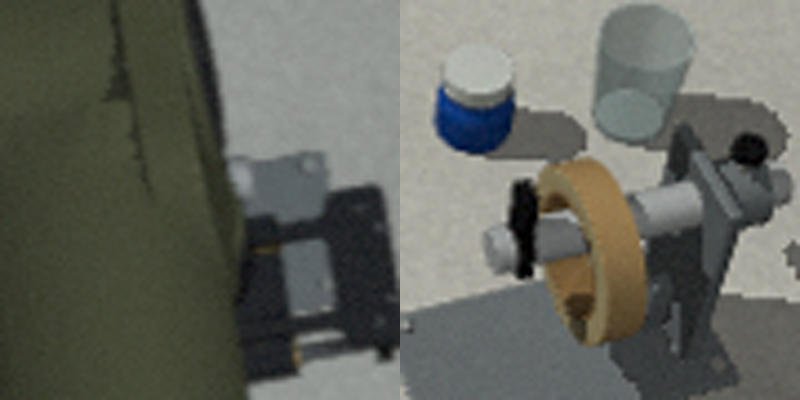

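The clip stands upright on the spindle in the groove at about (403,201) in the scene view, next to the end collar, with the roll hanging inboard of it. Last numeric check, then hand in.

Run:
```python
from h import *
b,d=grab('scene');X=cloud('scene',d)
ax=np.array([-.2189,.9757,0]);xs=np.array([.9757,.2189,0]);o=np.array([.62083,.17,.129])
t=(X-o)@ax;w=(X-o)@xs;z=X[...,2];c=b.astype(int)
k=(d>0)&(abs(t+.038)<.03)&(abs(w)<.04)&(z>.11)&(z<.2)&(c.sum(-1)<150)
print('clip',k.sum(),'t',np.percentile(t[k],[3,50,97]).round(4),'w',np.percentile(w[k],[3,50,97]).round(4),'z',np.percentile(z[k],[2,98]).round(4))
k=(d>0)&(z>.05)&(z<.17)&(abs(w)<.06)&(t>-.03)&(t<.05)&(c[...,0]-c[...,2]>25)
print('roll t',np.percentile(t[k],[2,98]).round(4),'ztop',np.percentile(z[k],99).round(4),'w',np.percentile(w[k],[2,98]).round(4))
s=get_state();print(s['time'],s['ft_force'].round(1))
job.close_job()
```

```text
clip 94 t [-0.0415 -0.0374 -0.0308] w [-0.003   0.0091  0.0158] z [0.12   0.1777]
roll t [-0.0022  0.0226] ztop 0.1617 w [-0.0416  0.0553]
25.75 [ 0.1  0.3 -0.2]
the job is handed in; nothing more can be done
```

I loaded the masking-tape roll onto the spindle, then pressed the large clip into the groove and handed the job in at 25.75 s. No verdict came back, so the checks below are my own.

- **Roll:** it hangs let go, about 45–70 mm out from the upright. Its top is at z 0.1617, so its centre is at about 0.107.
- **Clip:** it slid below the full-diameter stop height, so it was in the groove. It snapped over at about 7 N (highest reading), then stopped hard with the bore at z ≈ 0.130. The highest wrist force I read while seating it was 13 N, against the 25 N limit.
- **Last look:** the clip stands upright in the groove, with its tab top at z ≈ 0.178 as expected. The roll is inboard of it, about 30 mm clear of the clip. The gripper is well away, with no force on the wrist.

**What disagreed or went unchecked:**
- The snap force was slightly below the 8–14 N stated.
- The two cameras differed by 1–2 mm on where the groove is, so I settled that by feel.
- The arm blocked the top camera at the end, so one check on the clip failed. The final check used the scene camera only.
- I did not measure the other objects again. The jar and tumbler looked untouched, and nothing else was approached closely except the small clip.

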